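# Sort the casting bench: sample to the blue tray, scraper to the white tray

## Task

Clear up after the casting session: put the grey hexagonal concrete sample into the blue tray and the yellow scraper into the white tray, each lying flat on the tray's floor, same side up as now. Set the concrete sample down in its tray; do not drop it from above the tray.

Things in the scene. Friction and masses are not known exactly. Their poses are not given: they have to be found in the camera images.
- hexagon_center (a point): Grey concrete casting: flat regular hexagon, 52 mm across flats, 24 mm high, about 125 g, dark round spot on top. The only one both grey and hexagonal (a terracotta hexagon, grey square, grey ring and black disc lie near). The point is its centre, 12 mm above its underside; z up. One pair of flats is square to its x axis, the others are 60 and 120 degrees round from it.
- scraper_grip (a point): Yellow plastic scraper lying flat, 130 mm long, about 50 g. The point is in the handle near the balance point, half-way up (9 mm above its underside). x points to the blade, z up. From this point the handle (22 mm wide, 18 high) spans x -55 to +20 mm, the neck (36 wide, 10 high) to +39, the blade (60 wide, 5 thick) to +75.
- tray_blue: Blue plastic tray: open shallow box fixed to the bench, 240 mm (x) by 190 mm (y) by 45 mm high, walls and floor 5 mm thick. Origin: centre of its underside, on the bench. The blue and the white tray stand left and right on the bench and may change places.
- tray_white: White plastic tray: open shallow box fixed to the bench, 240 mm (x) by 190 mm (y) by 45 mm high, walls and floor 5 mm thick. Origin: centre of its underside, on the bench. The blue and the white tray stand left and right on the bench and may change places.
Not all that is in view belongs to the job. What is shaped like the part that bears hexagon_center but green or purple is not meant. Of the things that look like the part that bears scraper_grip, take the one that is farthest from the robot's base at the start.

How it is judged (in metres and radians):
At the end, for the whole second after the job is handed in: The grey hexagon lies within the blue tray's walls and the yellow scraper within the white tray's walls, each flat on the floor of its tray (centre at most 12 mm higher than when resting on the bare floor, tilted less than 10 degrees, same side up as at the start) and at rest (x of hexagon_center in the frame of tray_blue between -0.115 and 0.115 m and y of hexagon_center in the frame of tray_blue between -0.09 and 0.09 m and height (world z) of hexagon_center below 0.029 m and angle between each of hexagon_center, scraper_grip's own z axis and vertical below 0.175 rad and linear speed of each of hexagon, scraper below 0.02 m/s and x of scraper_grip in the frame of tray_white between -0.115 and 0.115 m and y of scraper_grip in the frame of tray_white between -0.09 and 0.09 m and height (world z) of scraper_grip below 0.026 m); the robot touches nothing.
It fails at once if the concrete sample falls freely (out of the fingers) faster than 1.0 m/s, a drop of about 50 mm (contact force between the fingers and hexagon below 0.05 N and linear speed of hexagon above 1 m/s).
It also fails if it takes over 53 s, if anything falls off the work surface, if the arm or the gripper's body presses on something with over 40 N, if the wrist force passes 120 N, or if a joint passes its speed limit or range.

## Robot

A 6-joint arm with a two-finger parallel gripper is mounted at the origin on the work surface. World frame = base frame: x ahead of the robot, y to its left, z up, the work surface at z = 0. Lengths are in mm, angles in rad, forces in N, time in s.
With the tool pointing down it reaches from about 350 to 725 mm from the base axis. Payload 4.3 kg.
Tool frame: the origin (TCP) lies at the very end of the fingers, on their centre line; the grasp point (between the pads) lies 19 mm behind it (hold_point_z is the z of the grasp point in the tool frame, in mm); z points along the fingers, y is the direction in which the jaws open and shut (so a half turn about z gives the same grasp; the last joint's range is limited). The gripper opens to 85 mm and grips with 20 to 120 N. Pads are 22 mm wide; open, the fingers measure 114 mm over their backs; the gripper's body (76 mm by 85 mm) begins 54 mm behind the grasp point. The pads swing forward as they close: fully open they stand 13 mm farther back than shut.
Start: joints at [-1.241, 0.377, 0.081, 1.274, 0, 1.46], TCP at [244.827, -520.314, 231.329] pointing down, gripper open.
Joint ranges: [-2.72, 2.72], [-0.84, 1.66], [-1.02, 1.22], [-1.77, 2.12], [-1.37, 1.28], [-3.14, 3.14]. Speed limits (rad/s): [2.57, 2.57, 3.14, 3.14, 3.14, 3.14].

## Interface

Orientations are given as a unit quaternion [w, x, y, z].
In Python, from workcell import * gives the robot as it stands.
- The arm moves only by the tool send_rows, never from a script. Its argument "series" is one flat list of numbers, 7 for each row, row after row: the shift along the tool's x, y, z in m, then the turn, a rotation vector about the tool's x, y, z in degrees, then the finger opening in m, from 0 to 0.0854. In form: [x, y, z, ax, ay, az, fingers, x, y, z, ax, ay, az, fingers, ...]. A call has 1 to 10 rows; each row shifts and turns the commanded pose from where the row before left it, along the tool's axes as they then stand; what a row does not reach is not made up. A row lasts 1/8 s, in which the tool goes at most 62.5 mm and 10.7 degrees, less where a joint would pass 70% of its speed; a pose out of reach is approached as far as the arm can. A call with a gripper value outside its range is refused whole. The fingers move at their own pace and stop on an object; "grip_force" is the grip in N (left out, the last holds). Time passes only in rows, so rows that do not move let the fingers close. It gives the time, the measured TCP pose, the force and the opening at its end, in the units of the state.
- get_obs(): the state, without advancing time (a new reading comes with each control period).
- read_camera(name): name is "scene" or "top" or "wrist"; returns the picture (420x560x3 uint8, red, green, blue); there is no depth.
- camera_model(name): a dict with "mtx" (3x3 intrinsics, pixels), "position" and "rotation" of the camera in the world. Camera axes: x right, y down, z forward; pixel columns grow to the right and rows downward; lengths in mm; the calibration is good to about 2 mm. A picture is of the moment at which its call begins: read the wrist's pose just before it. camera_model takes no time and is no camera call; for the wrist camera it gives the pose at the moment of the call.
- finish_job(): hands the job in, once; it reports no verdict.
Trained networks look in the newest picture that a camera, given by its name, has taken for a name from the list of things; names that differ only in an ending like _2 or _b are one class to them, and where a whole thing is asked for, a point or a joint stands for the part that bears it (a point fixed in the world has none). Each returns a list of dicts, best first, with "p" (0 to 1); they miss things now and then, are a little off and sometimes report something else, mostly with a low value. They report only what shows in the picture. A call takes as long as a camera call. They do not tell look-alikes from the thing itself.
- find_in(camera, name): "bbox" ([left, top, right, bottom] in pixels, round what is visible of it).
- trace(camera, name): "mask" (420x560 bool, what is visible of it) and "bbox" ([left, top, right, bottom] in pixels, round what is visible of it).
The state is a dict: "clock": time; "joint_pos": joint angles; "qd": joint speeds; "tau": joint torques, N m; "eef_pos": TCP position; "ee_rot": TCP orientation; "contact_force": force on the tool from outside, world axes, zero at the start; "torque": the same for the moment, N m; "finger_gap": finger opening in mm.
Only numpy, scipy, OpenCV 4.12 (cv2) and the standard library are available. Lean on these libraries where they do the work, as an engineer would, in place of code of your own. Each camera call takes 0.05 s, during which the arm holds its last target.

## Working session

There is one attempt and no reset: what is moved stays moved. The work goes in short steps, Python scripts to look and compute and a tool call to move; the robot and the scene stay as the last step left them, time stands still between calls to the robot, and variables do not carry over. Pictures are saved under pics/ and viewed, and the job is handed in when it is done.

Besides the shell and the picture viewer there is one more tool, called after "Call:" in YAML: its name, and indented under it one key for each argument. send_rows: Moves the arm, as the interface text tells. Its arguments: {"type":"object","properties":{"series":{"type":"array","items":{"type":"number"}},"grip_force":{"type":"number"}},"required":["series"]}

```bash
mkdir -p pics; ls
python3 - <<'E'
from workcell import *
import cv2
print(get_obs())
for n in ["top","scene"]:
    im=read_camera(n); cv2.imwrite(f"pics/{n}0.png",im[:,:,::-1]); m=camera_model(n); print(n,m)
    for t in ["hexagon_center","scraper_grip","tray_blue","tray_white"]:
        print(t,[(round(d["p"],2),[round(float(x)) for x in d["bbox"]]) for d in find_in(n,t)])
E
```

```text
pics
{'clock': 0.0, 'joint_pos': array([-1.24128125e+00,  3.78044772e-01,  7.96777633e-02,  1.27437565e+00,
       -1.04336232e-05,  1.46051148e+00]), 'qd': array([-1.18035034e-04,  1.68301102e-04, -3.26562360e-04, -2.00544694e-04,
        5.26242060e-05, -1.26870412e-03]), 'tau': array([-1.67405400e-03, -4.63603270e+01,  2.69876862e+01,  2.07576697e-02,
       -4.21251036e-05, -1.23690146e-06]), 'eef_pos': array([ 244.61958793, -519.68583914,  230.39137596]), 'ee_rot': array([-9.66756493e-04,  9.75918813e-01,  2.18131895e-01, -1.11645912e-04]), 'contact_force': array([-0.15765667, -0.73983866,  0.14030762]), 'torque': array([-0.01659349, -0.04381769,  0.03252506]), 'finger_gap': 85.55242284136314}
top {'mtx': array([[383.30571264,   0.        , 276.45293312],
       [  0.        , 383.30571264, 207.19129637],
       [  0.        ,   0.        ,   1.        ]]), 'position': array([330.70183711,  16.73732751, 870.76148332]), 'rotation': array([-0.05984128,  0.70631083, -0.70238876,  0.06476153])}
hexagon_center [(0.61, [274, 200, 298, 221]), (0.6, [294, 236, 322, 266]), (0.56, [229, 231, 257, 259])]
scraper_grip [(0.78, [326, 111, 355, 165]), (0.64, [405, 264, 438, 325])]
tray_blue [(0.88, [54, 126, 155, 238])]
tray_white [(0.92, [412, 131, 505, 244])]
scene {'mtx': array([[537.09854219,   0.        , 278.94766832],
       [  0.        , 537.09854219, 208.98697103],
       [  0.        ,   0.        ,   1.        ]]), 'position': array([1486.28204405,  270.47299966,  699.03903615]), 'rotation': array([-0.29871545,  0.52735711,  0.69716237, -0.38292061])}
hexagon_center [(0.87, [257, 190, 277, 206]), (0.63, [308, 197, 332, 217]), (0.57, [265, 214, 288, 234])]
scraper_grip [(0.73, [164, 158, 209, 181]), (0.6, [172, 235, 203, 279])]
tray_blue [(0.61, [408, 219, 508, 306])]
tray_white [(0.61, [45, 167, 174, 248])]
```

View pics/top0.png

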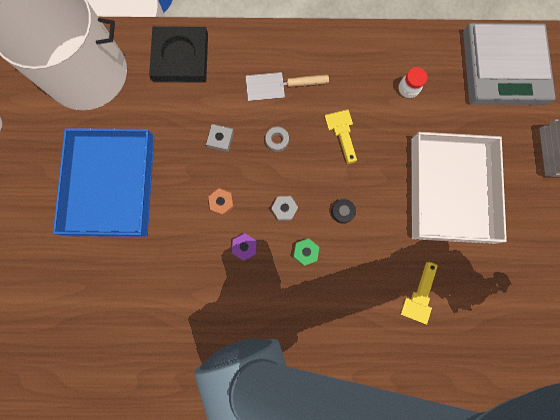

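View pics/scene0.png

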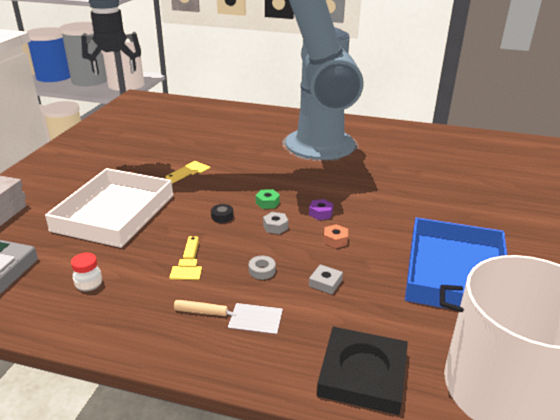

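The top view shows the grey hexagon at about (285,208). The far scraper runs from blade (339,122) to handle end (350,160); the other scraper at (420,295) is nearer the base, so it is a decoy. The blue tray is on the left, around (105,183), and the white one on the right, around (459,188).

```bash
cat > h.py <<'E'
from workcell import *
import numpy as np, cv2
from scipy.spatial.transform import Rotation as R
def rot(q): return R.from_quat([q[1],q[2],q[3],q[0]])
def unproj(uv,m,z):
    uv=np.atleast_2d(np.asarray(uv,float)); K=m["mtx"]
    d=np.c_[(uv-[K[0,2],K[1,2]])/[K[0,0],K[1,1]],np.ones(len(uv))]
    d=rot(m["rotation"]).apply(d); p=m["position"]
    return p+d*((z-p[2])/d[:,2])[:,None]
def proj(P,m):
    c=rot(m["rotation"]).inv().apply(np.atleast_2d(P)-m["position"]); K=m["mtx"]
    return np.c_[c[:,0]/c[:,2]*K[0,0]+K[0,2],c[:,1]/c[:,2]*K[1,1]+K[1,2]]
E
python3 - <<'E'
from h import *
im=read_camera("top"); m=camera_model("top")
V=np.zeros_like(im)
for t,z in [("hexagon_center",18),("scraper_grip",8),("tray_blue",45),("tray_white",45)]:
    for d in trace("top",t):
        k=d["mask"]; ys,xs=np.nonzero(k); V[k]=im[k]
        P=unproj(np.c_[xs,ys],m,z)[:,:2]
        r=cv2.minAreaRect(P.astype(np.float32))
        print(t,round(d["p"],2),len(xs),"pix",xs.mean().round(1),ys.mean().round(1),"world",P.mean(0).round(1),"rect",np.round(r[0],1),np.round(r[1],1),round(r[2],1), "col",im[k].mean(0).round())
c=cv2.resize(im[95:275,180:380],None,fx=4,fy=3.3,interpolation=cv2.INTER_CUBIC)[:600]
c=cv2.resize(im[100:240,200:380],None,fx=4,fy=4,interpolation=cv2.INTER_CUBIC)
cv2.imwrite("pics/c1.png",c[:,:,::-1])
E
```

```text
hexagon_center 0.89 512 pix 243.9 246.6 world [393.6  82.9] rect [393.9  82.7] [55.4 53.3] 0.8 col [114.  66. 129.]
hexagon_center 0.65 468 pix 306.5 251.6 world [383.2 -55.9] rect [383.8 -56.4] [50.1 55.8] 26.4 col [ 89. 173. 107.]
hexagon_center 0.56 502 pix 284.0 208.7 world [479.5  -5.9] rect [479.6  -5.6] [52.8 60.5] 61.6 col [159. 153. 149.]
scraper_grip 0.84 856 pix 342.6 132.6 world [ 665.4 -144.8] rect [ 654.4 -148.1] [130.7  60.7] 16.0 col [223. 196.  72.]
scraper_grip 0.65 1032 pix 420.7 297.0 world [ 286.  -307.4] rect [ 299.3 -311.7] [ 60.2 130. ] 68.7 col [209. 184.  70.]
tray_blue 0.97 9892 pix 104.3 183.0 world [530.9 391.3] rect [534.  390.9] [243.2 204.4] 0.0 col [ 54. 110. 189.]
tray_white 0.63 9876 pix 457.8 188.4 world [ 523.7 -390.2] rect [ 527.6 -390.8] [206.9 247.5] 86.3 col [219. 205. 197.]
```

View pics/c1.png

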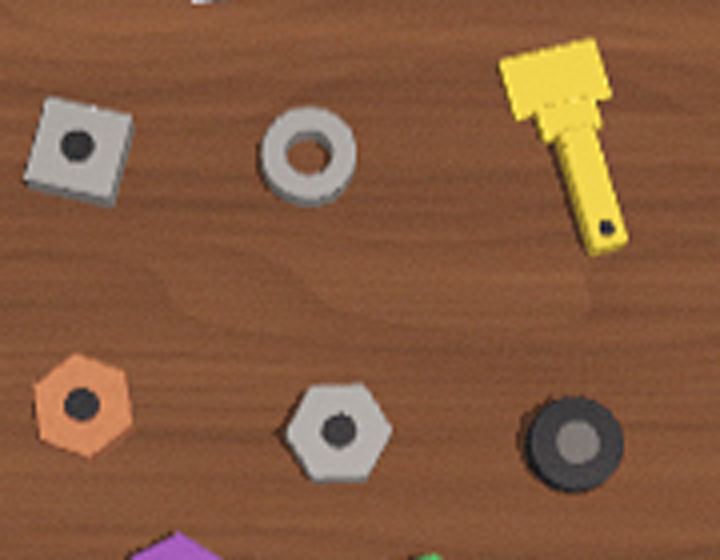

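```bash
cat >> h.py <<'E'
def togo(P,o=None):
    "shift in tool axes (mm) from measured TCP to world P, and yaw of tool x"
    o=o or get_obs(); r=rot(o["ee_rot"]); X=r.as_matrix()
    print("t",round(o["clock"],2),"tcp",o["eef_pos"].round(1),"yaw x",np.degrees(np.arctan2(X[1,0],X[0,0])).round(2),"zaxis",X[:,2].round(4),"gap",round(o["finger_gap"],1),"F",o["contact_force"].round(1),"q",o["joint_pos"].round(2))
    print("shift tool mm",r.inv().apply(np.array(P)-o["eef_pos"]).round(1))
E
python3 - <<'E'
from h import *
im=read_camera("top"); m=camera_model("top")
def show(t,P):
    r=cv2.minAreaRect(P.astype(np.float32)); print(t,np.round(r[0],1),np.round(r[1],1),round(r[2],2))
# hexagon top face by brightness
hsv=cv2.cvtColor(im,cv2.COLOR_RGB2HSV)
k=np.zeros(im.shape[:2],np.uint8); k[190:230,265:305]=((hsv[190:230,265:305,1]<40)&(hsv[190:230,265:305,2]>150))
c,_=cv2.findContours(k,cv2.RETR_EXTERNAL,cv2.CHAIN_APPROX_NONE); c=max(c,key=cv2.contourArea)[:,0]
P=unproj(c,m,24)[:,:2]; 
best=max(((lambda a:-(sum((np.ptp(P@[np.cos(a+j),np.sin(a+j)])) for j in (0,np.pi/3,2*np.pi/3))))(np.radians(d)),d) for d in np.arange(-30,30,.5))
print("hex",P.mean(0),best)
a=np.radians(best[1])
for j in (0,60,120):
    n=np.array([np.cos(a+np.radians(j)),np.sin(a+np.radians(j))]); s=P@n; print(j,s.min().round(1),s.max().round(1),np.ptp(s).round(1))
M=cv2.moments(c); print("centroid",unproj([M['m10']/M['m00'],M['m01']/M['m00']],m,24))
# scraper yellow
k=np.zeros(im.shape[:2],np.uint8); s=(slice(100,175),slice(315,365)); k[s]=((hsv[s][...,1]>120)&(hsv[s][...,0]>18)&(hsv[s][...,0]<35)&(hsv[s][...,2]>150))
ys,xs=np.nonzero(k); P=unproj(np.c_[xs,ys],m,8)[:,:2]; show("scraper",P)
ax=np.array([np.cos(np.radians(16)),np.sin(np.radians(16))]); s=P@ax; per=np.array([-ax[1],ax[0]])
Ph=unproj(np.c_[xs,ys],m,18)[:,:2]; 
for lo in range(int(s.min()),int(s.max()),10):
    q=(s>=lo)&(s<lo+10); w=P[q]@per; print(lo-int(s.min()),w.min().round(1),w.max().round(1),w.mean().round(1))
print(proj([[645,-151,9]],m))
print("scraper vs scene", proj([[645,-151,9],[479.5,-6,24]],camera_model("scene")))
togo([645,-151,230])
E
```

```text
hex [481.58702327  -6.52537027] (np.float64(-155.23226457782567), np.float64(2.0))
0 454.9 506.7 51.8
60 194.4 246.1 51.7
120 -286.8 -235.1 51.7
centroid [[481.40465608  -6.72662406  24.        ]]
scraper [ 655. -147.] [130.4  60.1] 14.4
0 -334.2 -310.9 -322.2
10 -334.9 -310.8 -322.2
20 -334.9 -311.4 -322.9
30 -334.8 -311.4 -323.1
40 -335.6 -312.1 -323.8
50 -335.5 -312.0 -323.9
60 -336.2 -312.0 -324.3
70 -341.6 -305.8 -324.1
80 -341.6 -305.0 -323.2
90 -352.3 -292.6 -323.3
100 -353.0 -293.3 -322.8
110 -353.0 -293.2 -323.2
120 -353.0 -293.9 -323.2
130 -350.7 -295.4 -319.4
[[345.46894062 140.60870197]]
scraper vs scene [[189.11398027 254.05423799]
 [275.51562636 218.27634515]]
t 0.8 tcp [ 244.8 -520.3  231.4] yaw x 25.2 zaxis [ 1.e-04 -1.e-04 -1.e+00] gap 85.6 F [ 0.4 -0.4  0.2] q [-1.24  0.38  0.08  1.27  0.    1.46]
shift tool mm [ 519.3 -163.8    1.3]
```

Call:
send_rows:
  series: [0.052, -0.0163, 0, 0, 0, 0, 0.085, 0.052, -0.0163, 0, 0, 0, 0, 0.085, 0.052, -0.0163, 0, 0, 0, 0, 0.085, 0.052, -0.0163, 0, 0, 0, 0, 0.085, 0.052, -0.0163, 0, 0, 0, 0, 0.085, 0.052, -0.0163, 0, 0, 0, 0, 0.085, 0.052, -0.0163, 0, 0, 0, 0, 0.085, 0.052, -0.0163, 0, 0, 0, 0, 0.085, 0.052, -0.0163, 0, 0, 0, 0, 0.085, 0.052, -0.0163, 0, 0, 0, 0, 0.085]

```text
clock: 2.05
eef_pos: [647.2, -150.1, 231.4]
ee_rot: [0.0, 0.976, 0.218, 0.0]
contact_force: [1.0, -1.5, 0.6]
finger_gap: 84.9
```

Call:
send_rows:
  series: [0, 0, 0, 0, 0, 5.2, 0.085, 0, 0, 0, 0, 0, 5.2, 0.085, 0, 0, 0.03, 0, 0, 0, 0.085, 0, 0, 0.03, 0, 0, 0, 0.085, 0, 0, 0, 0, 0, 0, 0.085, 0, 0, 0, 0, 0, 0, 0.085]

```text
clock: 2.8
eef_pos: [646.4, -151.6, 172.4]
ee_rot: [0.0, 0.992, 0.129, 0.0]
contact_force: [0.4, 0.2, 0.2]
finger_gap: 85.2
```

Run:
```python
from h import *
togo([645.3,-149.5,3])
m=camera_model("wrist"); im=read_camera("wrist"); print(m["position"])
a=np.radians(14.8); ax=np.array([np.cos(a),np.sin(a)]); per=np.array([-ax[1],ax[0]]); g=np.array([645.3,-149.5])
v=im.copy()
pts=[np.r_[g+x*ax+y*per,z] for x,y,z in [(0,0,18),(-55,11,18),(-55,-11,18),(20,11,18),(20,-11,18),(75,30,5),(75,-30,5)]]
for u in proj(pts,m): cv2.circle(v,(int(u[0]),int(u[1])),3,(255,0,0),1)
cv2.imwrite("pics/w1.png",v[:,:,::-1])
```

```text
t 2.8 tcp [ 646.4 -151.6  172.4] yaw x 14.8 zaxis [ 1.e-03 -4.e-04 -1.e+00] gap 85.2 F [0.4 0.2 0.2] q [-0.33  0.58  0.26  1.24 -0.    2.56]
shift tool mm [ -0.6  -2.4 169.4]
[ 725.07458418 -130.54385576  315.22321986]
```

View pics/w1.png

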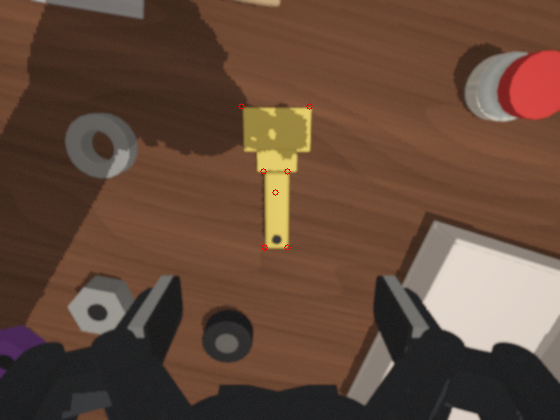

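The wrist overlay fits the scraper to within about 2 px. Its handle runs from (277,170) to (277,247). Next I descend.

Call:
send_rows:
  series: [0, -0.0015, 0.03, 0, 0, 0, 0.06, 0, 0, 0.04, 0, 0, 0, 0.06, 0, 0, 0.035, 0, 0, 0, 0.06, 0, 0, 0.03, 0, 0, 0, 0.06, 0, 0, 0.02, 0, 0, 0, 0.06, 0, 0, 0.01, 0, 0, 0, 0.06, 0, 0, 0.004, 0, 0, 0, 0.06, 0, 0, 0, 0, 0, 0, 0.06]
  grip_force: 40

```text
clock: 3.85
eef_pos: [646.4, -150.3, 3.3]
ee_rot: [0.0, 0.992, 0.129, 0.001]
contact_force: [-0.2, -0.2, 0.8]
finger_gap: 59.9
```

Call:
send_rows:
  series: [0, 0, 0, 0, 0, 0, 0.01, 0, 0, 0, 0, 0, 0, 0.01, 0, 0, 0, 0, 0, 0, 0.01, 0, 0, 0, 0, 0, 0, 0.01, 0, 0, 0, 0, 0, 0, 0.01, 0, 0, 0, 0, 0, 0, 0.01]
  grip_force: 40

```text
clock: 4.6
eef_pos: [646.3, -150.2, 3.2]
ee_rot: [0.0, 0.992, 0.129, 0.001]
contact_force: [-0.2, -0.5, 5.8]
finger_gap: 20.5
```

Call:
send_rows:
  series: [0, 0, -0.01, 0, 0, 0, 0.01, 0, 0, -0.02, 0, 0, 0, 0.01, 0, 0, -0.035, 0, 0, 0, 0.01, 0, 0, -0.035, 0, 0, 0, 0.01, 0, 0, -0.02, 0, 0, 0, 0.01, 0, 0, 0, 0, 0, 0, 0.01]

```text
clock: 5.35
eef_pos: [646.8, -150.4, 124.4]
ee_rot: [0.001, 0.992, 0.129, 0.002]
contact_force: [0.5, 0.2, -0.1]
finger_gap: 21.2
```

Call:
send_rows:
  series: [-0.015, 0.0165, 0, 0, 0, 0, 0.01, -0.0235, 0.026, 0, 0, 0, 0, 0.01, -0.0235, 0.026, 0, 0, 0, 0, 0.01, -0.0235, 0.026, 0, 0, 0, 0, 0.01, -0.0235, 0.026, 0, 0, 0, 0, 0.01, -0.0235, 0.026, 0, 0, 0, 0, 0.01, -0.0235, 0.026, 0, 0, 0, 0, 0.01, -0.0235, 0.026, 0, 0, 0, 0, 0.01, -0.004, 0.002, 0, 0, 0, 0, 0.01, 0, 0, 0, 0, 0, 0, 0.01]

```text
clock: 6.6
eef_pos: [517.9, -390.6, 121.0]
ee_rot: [-0.001, 0.992, 0.128, -0.001]
contact_force: [-0.4, 0.0, -1.5]
finger_gap: 20.9
```

Run:
```python
from h import *
togo([520,-391,8])
for n in ("wrist","top"):
  m=camera_model(n); im=read_camera(n); v=im.copy()
  pts=[[527.6+x,-391+y,45] for x in(-120,120) for y in (-95,95)]+[[527.6,-391,5]]
  for u in proj(pts,m): cv2.circle(v,(int(u[0]),int(u[1])),3,(255,0,0),1)
  cv2.imwrite(f"pics/{n}2.png",v[:,:,::-1])
```

```text
t 6.6 tcp [ 517.9 -390.6  121. ] yaw x 14.72 zaxis [-0.0018  0.0019 -1.    ] gap 20.9 F [-0.4  0.  -1.5] q [-0.74  0.58  0.11  1.11  0.    2.14]
shift tool mm [  2.1   1.2 113. ]
```

View pics/wrist2.png

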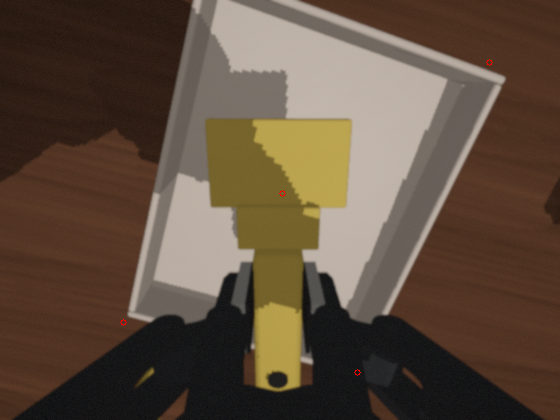

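View pics/top2.png

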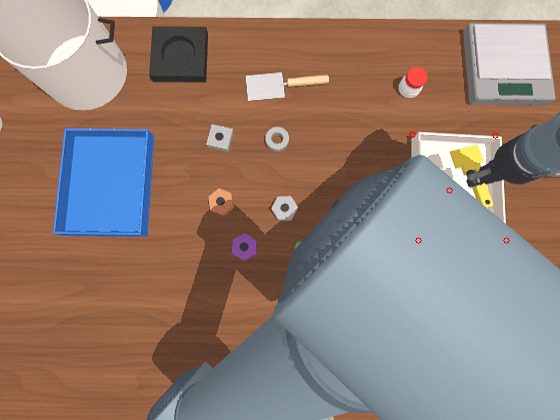

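The scraper hangs level and inside the tray's walls, with its blade around (280,160) in the wrist view. I lower it now.

Call:
send_rows:
  series: [0.001, 0, 0.02, 0, 0, 0, 0.01, 0.001, 0.001, 0.03, 0, 0, 0, 0.01, 0, 0, 0.03, 0, 0, 0, 0.01, 0, 0, 0.02, 0, 0, 0, 0.01, 0, 0, 0.008, 0, 0, 0, 0.01, 0, 0, 0.004, 0, 0, 0, 0.01, 0, 0, 0, 0, 0, 0, 0.01]

```text
clock: 7.58
eef_pos: [522.1, -391.3, 11.0]
ee_rot: [0.0, 0.992, 0.129, 0.0]
contact_force: [0.4, -0.5, 0.1]
finger_gap: 21.0
```

Call:
send_rows:
  series: [0, 0, 0, 0, 0, 0, 0.055, 0, 0, 0, 0, 0, 0, 0.055, 0, 0, 0, 0, 0, 0, 0.055, 0, 0, 0, 0, 0, 0, 0.055, 0, 0, -0.015, 0, 0, 0, 0.055, 0, 0, -0.03, 0, 0, 0, 0.055, 0, 0, -0.05, 0, 0, 0, 0.055, 0, 0, -0.05, 0, 0, 0, 0.055, 0, 0, 0, 0, 0, 0, 0.085, 0, 0, 0, 0, 0, 0, 0.085]

```text
clock: 8.82
eef_pos: [521.6, -391.3, 155.9]
ee_rot: [0.0, 0.992, 0.129, 0.0]
contact_force: [-0.2, 1.3, -0.5]
finger_gap: 84.8
```

Run:
```python
from h import *
togo([481,-6.6,150])
im=read_camera("wrist")
cv2.imwrite(f"pics/w3.png",im[:,:,::-1])
```

```text
t 8.82 tcp [ 521.6 -391.3  155.9] yaw x 14.8 zaxis [ 7.e-04 -7.e-04 -1.e+00] gap 84.8 F [-0.2  1.3 -0.5] q [-0.74  0.56  0.18  1.19 -0.    2.14]
shift tool mm [  58.9 -382.3    5.6]
```

View pics/w3.png

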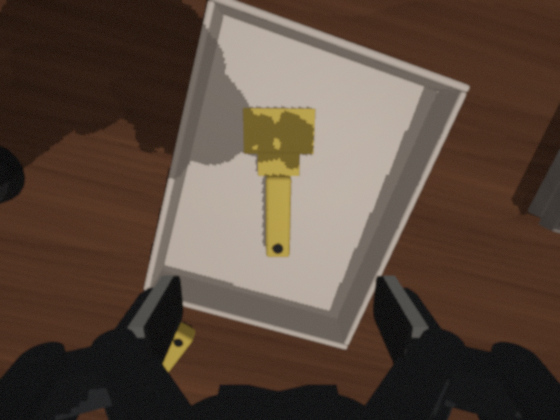

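Wrist view: the scraper lies flat on the white tray's floor, blade at (280,130) and handle end at (278,250). Next is the hexagon.

Call:
send_rows:
  series: [0.0074, -0.0478, 0, 0, 0, 0, 0.085, 0.0074, -0.0478, 0, 0, 0, 0, 0.085, 0.0074, -0.0478, 0, 0, 0, 0, 0.085, 0.0074, -0.0478, 0, 0, 0, 0, 0.085, 0.0074, -0.0478, 0, 0, 0, 0, 0.085, 0.0074, -0.0478, 0, 0, 0, 0, 0.085, 0.0074, -0.0478, 0, 0, 0, 0, 0.085, 0.0071, -0.0477, 0, 0, 0, 0, 0.085]

```text
clock: 9.88
eef_pos: [479.1, -4.8, 153.7]
ee_rot: [-0.0, 0.992, 0.129, -0.002]
contact_force: [0.5, 1.0, 0.7]
finger_gap: 85.1
```

Call:
send_rows:
  series: [0, 0, 0, 0, 0, -9.65, 0.085, 0, 0, 0, 0, 0, -9.65, 0.085, 0, 0, 0, 0, 0, -9.65, 0.085, 0, 0, 0, 0, 0, -9.65, 0.085, 0, 0, 0, 0, 0, -9.65, 0.085, 0, 0, 0, 0, 0, -9.65, 0.085, 0, 0, 0, 0, 0, -9.65, 0.085, 0, 0, 0, 0, 0, -9.65, 0.085, 0, 0, 0, 0, 0, 0, 0.085, 0, 0, 0, 0, 0, 0, 0.085]

```text
clock: 11.12
eef_pos: [480.1, -6.4, 154.5]
ee_rot: [-0.001, 0.696, 0.719, -0.001]
contact_force: [0.4, 0.4, -0.2]
finger_gap: 85.1
```

Run:
```python
from h import *
togo([481,-6.6,3])
m=camera_model("wrist"); im=read_camera("wrist"); v=im.copy()
a=np.radians(2+30+60*np.arange(6)); pts=np.c_[481+30*np.cos(a),-6.6+30*np.sin(a),0*a+24]
for u in proj(pts,m): cv2.circle(v,(int(u[0]),int(u[1])),3,(255,0,0),1)
cv2.imwrite(f"pics/w4.png",v[:,:,::-1])
```

```text
t 11.12 tcp [480.1  -6.4 154.5] yaw x 91.86 zaxis [-1.8e-03  2.0e-04 -1.0e+00] gap 85.1 F [ 0.4  0.4 -0.2] q [-0.15  0.23 -0.33  1.01 -0.    1.39]
shift tool mm [ -0.3   1.2 151.5]
```

View pics/w4.png

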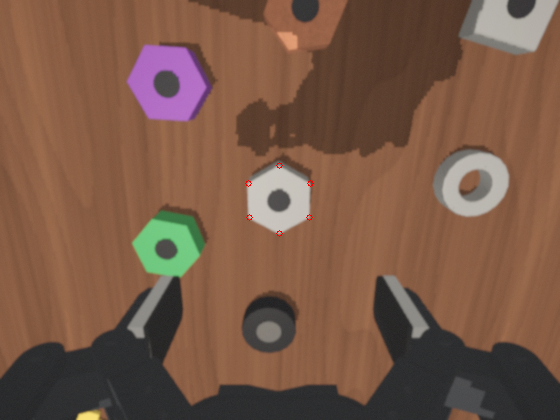

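The overlay sits on the grey hexagon at (279,200), aligned with the jaws. The black disc at (269,325) and the green hexagon at (167,245) are clear of the finger paths.

Call:
send_rows:
  series: [0, 0.001, 0.02, 0, 0, 0, 0.085, 0, 0, 0.035, 0, 0, 0, 0.085, 0, 0, 0.035, 0, 0, 0, 0.085, 0, 0, 0.03, 0, 0, 0, 0.085, 0, 0, 0.018, 0, 0, 0, 0.085, 0, 0, 0.009, 0, 0, 0, 0.085, 0, 0, 0.004, 0, 0, 0, 0.085, 0, 0, 0, 0, 0, 0, 0.085]
  grip_force: 50

```text
clock: 12.18
eef_pos: [482.3, -6.6, 4.7]
ee_rot: [0.0, 0.695, 0.719, 0.0]
contact_force: [0.5, -0.1, -0.9]
finger_gap: 85.1
```

Call:
send_rows:
  series: [0, 0, 0, 0, 0, 0, 0.04, 0, 0, 0, 0, 0, 0, 0.04, 0, 0, 0, 0, 0, 0, 0.04, 0, 0, 0, 0, 0, 0, 0.04, 0, 0, 0, 0, 0, 0, 0.04]
  grip_force: 50

```text
clock: 12.8
eef_pos: [482.5, -6.6, 5.1]
ee_rot: [0.001, 0.695, 0.719, 0.0]
contact_force: [-1.2, -0.8, 5.3]
finger_gap: 50.9
```

Call:
send_rows:
  series: [0, 0, -0.005, 0, 0, 0, 0.04, 0, 0, -0.01, 0, 0, 0, 0.04, 0, 0, -0.015, 0, 0, 0, 0.04, 0, 0, 0, 0, 0, 0, 0.04]

```text
clock: 13.3
eef_pos: [483.2, -6.7, 35.6]
ee_rot: [0.001, 0.695, 0.719, 0.001]
contact_force: [0.4, 0.2, -1.4]
finger_gap: 50.4
```

Run:
```python
from h import *
togo([534,391,130])
im=read_camera("wrist")
cv2.imwrite(f"pics/w5.png",im[:,:,::-1])
```

```text
t 13.3 tcp [483.2  -6.7  35.6] yaw x 92.0 zaxis [ 2.9e-03 -5.0e-04 -1.0e+00] gap 50.4 F [ 0.4  0.2 -1.4] q [-0.15  0.35 -0.51  0.71 -0.    1.39]
shift tool mm [395.6  64.9 -94.4]
```

View pics/w5.png

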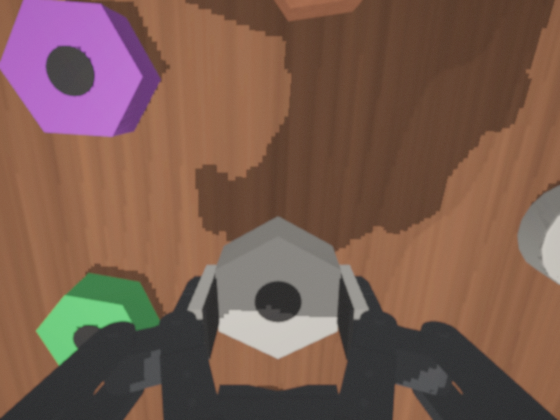

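The hexagon is held level at (278,300). I lift it and carry it over to the blue tray.

Call:
send_rows:
  series: [0, 0, -0.02, 0, 0, 0, 0.04, 0, 0, -0.03, 0, 0, 0, 0.04, 0, 0, -0.03, 0, 0, 0, 0.04, 0, 0, -0.014, 0, 0, 0, 0.04, 0, 0, 0, 0, 0, 0, 0.04]

```text
clock: 13.98
eef_pos: [482.4, -6.6, 128.6]
ee_rot: [0.001, 0.695, 0.719, 0.0]
contact_force: [0.1, -0.5, -1.8]
finger_gap: 50.6
```

Call:
send_rows:
  series: [0.02, 0.0035, 0, 0, 0, 0, 0.04, 0.04, 0.007, 0, 0, 0, 0, 0.04, 0.045, 0.0075, 0, 0, 0, 0, 0.04, 0.045, 0.0075, 0, 0, 0, 0, 0.04, 0.045, 0.0075, 0, 0, 0, 0, 0.04, 0.045, 0.0075, 0, 0, 0, 0, 0.04, 0.045, 0.0075, 0, 0, 0, 0, 0.04, 0.045, 0.007, 0, 0, 0, 0, 0.04, 0.04, 0.007, 0, 0, 0, 0, 0.04, 0.0256, 0.003, 0, 0, 0, 0, 0.04]

```text
clock: 15.22
eef_pos: [532.1, 392.6, 125.6]
ee_rot: [-0.0, 0.694, 0.72, -0.001]
contact_force: [0.3, -1.2, -0.8]
finger_gap: 50.7
```

Call:
send_rows:
  series: [0, 0, 0, 0, 0, 0, 0.04, 0, 0, 0, 0, 0, 0, 0.04]

```text
clock: 15.48
eef_pos: [532.2, 390.1, 126.6]
ee_rot: [-0.0, 0.695, 0.719, -0.002]
contact_force: [-0.1, 0.5, -1.6]
finger_gap: 50.8
```

Run:
```python
from h import *
togo([534,391,10])
im=read_camera("wrist")
cv2.imwrite(f"pics/w6.png",im[:,:,::-1])
```

```text
t 15.47 tcp [532.2 390.1 126.6] yaw x 91.98 zaxis [-0.0023 -0.002  -1.    ] gap 50.8 F [-0.1  0.5 -1.6] q [ 0.54  0.6   0.16  1.14 -0.    2.07]
shift tool mm [  1.1   2.1 116.6]
```

View pics/w6.png

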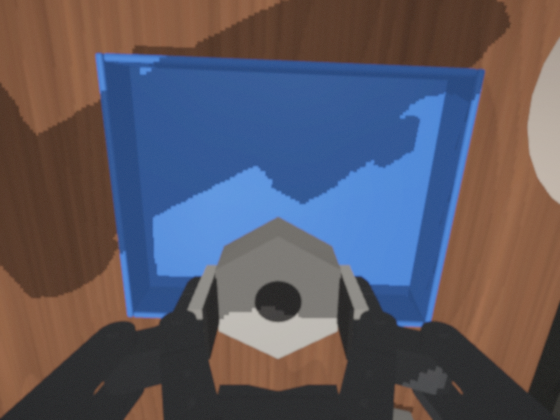

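The wrist view shows the sample, dark spot up, over the tray. Tray corners are near (100,55), (480,70), (435,322) and (130,315).

Call:
send_rows:
  series: [0, 0.002, 0.02, 0, 0, 0, 0.04, 0, 0, 0.03, 0, 0, 0, 0.04, 0, 0, 0.03, 0, 0, 0, 0.04, 0, 0, 0.02, 0, 0, 0, 0.04, 0, 0, 0.009, 0, 0, 0, 0.04, 0, 0, 0.005, 0, 0, 0, 0.04, 0, 0, 0, 0, 0, 0, 0.04, 0, 0, 0, 0, 0, 0, 0.04]

```text
clock: 16.52
eef_pos: [535.8, 391.6, 15.3]
ee_rot: [0.0, 0.695, 0.719, 0.001]
contact_force: [-0.5, -0.1, -1.8]
finger_gap: 50.8
```

Call:
send_rows:
  series: [0, 0, 0.002, 0, 0, 0, 0.04, 0, 0, 0.002, 0, 0, 0, 0.04, 0, 0, 0, 0, 0, 0, 0.04]

```text
clock: 16.9
eef_pos: [535.0, 391.3, 10.2]
ee_rot: [0.0, 0.695, 0.719, 0.0]
contact_force: [1.0, -0.2, -1.6]
finger_gap: 50.6
```

Call:
send_rows:
  series: [0, 0, 0.001, 0, 0, 0, 0.04, 0, 0, 0, 0, 0, 0, 0.04]

```text
clock: 17.15
eef_pos: [535.0, 391.3, 10.2]
ee_rot: [0.0, 0.695, 0.719, 0.0]
contact_force: [-2.2, -1.2, 4.3]
finger_gap: 51.2
```

The force has turned upward (about 6 N), so the sample is on the floor. I release and retreat.

Call:
send_rows:
  series: [0, 0, 0, 0, 0, 0, 0.085, 0, 0, 0, 0, 0, 0, 0.085, 0, 0, 0, 0, 0, 0, 0.085, 0, 0, 0, 0, 0, 0, 0.085, 0, 0, -0.015, 0, 0, 0, 0.085, 0, 0, -0.03, 0, 0, 0, 0.085, 0, 0, -0.05, 0, 0, 0, 0.085, 0, 0, -0.05, 0, 0, 0, 0.085, 0, 0, 0, 0, 0, 0, 0.085]

```text
clock: 18.27
eef_pos: [538.3, 393.2, 161.3]
ee_rot: [0.002, 0.695, 0.719, 0.006]
contact_force: [-0.1, -0.3, -0.8]
finger_gap: 84.8
```

Run:
```python
from h import *
togo([535,391,160])
m=camera_model("wrist"); im=read_camera("wrist"); v=im.copy()
a=np.radians(2+30+60*np.arange(6)); pts=np.c_[535+30*np.cos(a),391.3+30*np.sin(a),0*a+29]
for u in proj(pts,m): cv2.circle(v,(int(u[0]),int(u[1])),3,(255,0,0),1)
s=read_camera("scene")
cv2.imwrite("pics/w7.png",v[:,:,::-1]);cv2.imwrite("pics/s7.png",s[:,:,::-1])
```

```text
t 18.27 tcp [538.3 393.2 161.3] yaw x 92.0 zaxis [ 0.01    0.0059 -0.9999] gap 84.8 F [-0.1 -0.3 -0.8] q [ 0.54  0.58  0.23  1.2  -0.    2.07]
shift tool mm [-2.1 -3.4  1.2]
```

View pics/w7.png

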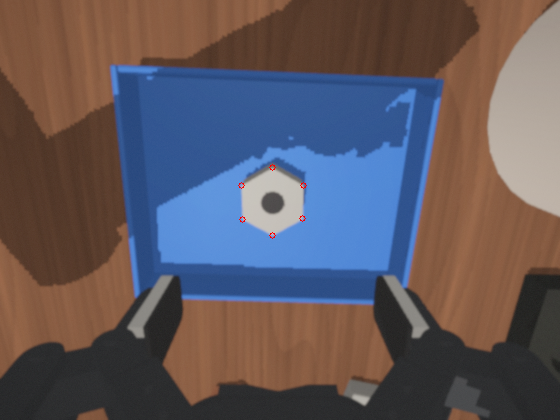

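View pics/s7.png

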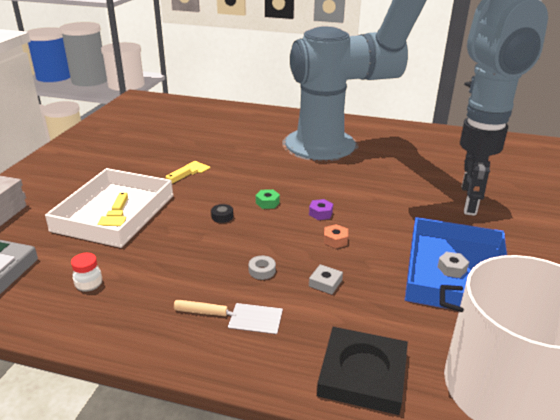

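Wrist view: the hexagon lies flat at (272,202), exactly on the predicted outline, well inside the blue tray. Scene view: the scraper is flat in the white tray at (116,208), the hexagon is in the blue tray at (454,264), everything else is where it was, and the gripper is clear.

```bash
python3 -c "
from workcell import *
print(finish_job())"
```

```text
the job is handed in; nothing more can be done
None
```

I put the yellow scraper (the one farther from the base) in the white tray and the grey hexagonal sample in the blue tray, then handed the job in at about 18 s of the 53 s allowed. `finish_job` gives no verdict, so I don't have a confirmed result.

- **Hexagon:** I set it down rather than dropping it. I lowered it in small steps until the wrist force turned upward by about 6 N, then opened the fingers. In the last wrist picture it lies flat, dark spot up, on the outline I predicted at about (535, 391) mm, close to the tray's centre.
- **Scraper:** I released it with the TCP at about 11 mm, about 3 mm higher than the 8 mm I had worked out, so it may have settled a few millimetres onto the tray floor. The wrist and scene pictures afterwards show it flat and well inside the walls.
- **Other checks:** The gripper was open and clear at about 160 mm, and the other objects looked undisturbed. The only small disagreements were finger openings about 1 mm under the known widths and an overlay 1–2 px off on the scraper. No check failed.

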